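# Clamp a test cartridge in the screw press

## Robot

A 6-joint arm with a two-finger parallel gripper is mounted at the origin on the work surface. World frame = base frame: x ahead of the robot, y to its left, z up, the work surface at z = 0. Lengths are in mm, angles in rad, forces in N, time in s.
With the tool pointing down it reaches from about 350 to 975 mm from the base axis. Payload 7.1 kg.
Tool frame: the origin (TCP) lies midway between the tips of the shut fingers; the grasp point (between the pads) lies 19 mm behind it (ctrl.tcp_to_grasp is the distance from the TCP to the grasp point, in mm); z points along the fingers, y is the line along which they close (so a half turn about z gives the same grasp; the last joint's range is limited). The gripper opens to 88 mm and grips with 3 to 60 N. Pads are 20 mm wide; open, the fingers measure 115 mm over their backs; the gripper's body (75 mm by 178 mm) begins 61 mm behind the grasp point.
Start: joints at [-1.285, 0.423, 1.63, -0, 1.089, -0.019], TCP at [187.582, -596.169, 222.675] pointing down, gripper open.
Joint ranges: [-3, 3], [-0.9, 2.11], [0.09, 2.58], [-1.31, 4.45], [0.11, 2.69], [-2.54, 2.54]. Speed limits (rad/s): [2.39, 2.39, 3.01, 3.14, 3.14, 3.14].

## Interface

Orientations are given as a rotation vector (axis times angle).
In Python, from workcell import get_obs, cams, ticket, boxes_of, ctrl gives the robot as it stands.
- The arm moves only by the shell command python3 -m creep 'ROWS' [OPENING]. ROWS is JSON, one flat list of numbers, 4 for each row, row after row: the shift along the world's x, y, z in m, then the turn about the world's z in rad. In form: [tx, ty, tz, spin, tx, ty, tz, spin, ...]. A call has 1 to 10 rows; each row is the pose to reach, as a shift and turn from the pose commanded when the call began; what a row does not reach only later rows make up. A row lasts 1/12 s, in which the tool goes at most 41.7 mm and 7.16 degrees, less where a joint would pass 70% of its speed; a pose out of reach is approached as far as the arm can. A call with a gripper value outside its range is refused whole. OPENING is the opening, from 0 (shut) to 1 (fully open), set as the call begins (- or left out, the last holds). The fingers move at their own pace and stop on an object; the grip force is fixed at half the most. Time passes only in rows, so rows that repeat a pose let the fingers close. It gives the time, the measured TCP pose, the force, the opening and the grip force at its end, in the units of the state.
- get_obs(): the state, without advancing time (a new reading comes with each control period).
- cams.get_image(name): name is "side" or "top"; returns (picture, depth): 400x640x3 uint8, red, green, blue; 400x640 float32, mm along the optical axis (not along the pixel's ray), 0 where there is no reading.
- cams.get_calibration(name): a dict with "mtx" (3x3 intrinsics, pixels), "R" (3x3) and "t" (3): a world point X has camera coordinates R X + t. Camera axes: x right, y down, z forward; pixel columns grow to the right and rows downward; lengths in mm; the calibration is good to about 2 mm. A picture is of the moment at which its call begins. get_calibration takes no time and is no camera call.
- ticket.close_job(): hands the job in; it is judged then, once.
Trained networks look in the newest picture that a camera, given by its name, has taken for a name from the list of things; names that differ only in an ending like _2 or _b are one class to them, and where a whole thing is asked for, a point or a joint stands for the part that bears it (a point fixed in the world has none). Each returns a list of dicts, best first, with "score" (0 to 1); they miss things now and then, are a little off and sometimes report something else, mostly with a low value. They report only what shows in the picture. A call takes as long as a camera call. They do not tell look-alikes from the thing itself.
- boxes_of(camera, target): "centre" ([column, row] in pixels, amid what is visible of it).
The state is a dict: "t": time; "qpos": joint angles; "qvel": joint speeds; "joint_torque": joint torques, N m; "ee_pos": TCP position; "orientation": TCP orientation; "ft_force": force on the tool from outside, world axes, zero at the start; "moment": the same for the moment, N m; "width": finger opening in mm; "grasp_force": force on a finger pad.
Only numpy, scipy, OpenCV 4.12 (cv2) and the standard library are available. Lean on these libraries where they do the work, as an engineer would, in place of code of your own. Each camera call takes 0.05 s, during which the arm holds its last target. There are 200 camera calls.

## Task

Carry the test cartridge on its white carrier to the bench press and slide it, cap end first, into the channel until it is fully home against the back stop. Then turn the press knob clockwise to screw the rubber foot down onto the cap until it bears snugly, with about 15 N (6 to 25 N is fine, and over 35 N at any time cracks it). Leave it clamped, let go, and do not disturb the other things on the counter.

Things in the scene. Friction and masses are not known exactly. Their poses are not given: they have to be found in the camera images.
- carrier: White plastic cartridge carrier, loose, upright, 95 to 160 g. Origin: centre of the underside, right under the round cap; x axis = direction it is pushed into the press, z up. Flat tongue 36 wide, 12 high, x -85 to +22; over the origin a block 44 (x) x 34, top at z 30, with a round grey cap 22 across, cap top at z 36. Carry it by its tab.
- tab (a point): Grip point on the carrier's tab, at x -75, z 50 of the carrier. The tab is an upright plate 12 (along x) x 26 (along y), from the tongue up to z 66: pinch it from above across its 26 mm width; 25 N grip or more carries it.
- press: Bench screw press, fixed. Origin: on the screw axis at counter level; x runs from the channel's open mouth (robot side) to the back stop, z up. Base plate x -130 to +45, 110 wide, top at z 12 = channel floor. Rails at y +-19.2 to +-27.2, x -55 to +26, top at z 22: channel 38.4 wide. Flared lead-ins before them widen it to about 55 at x -80. Back stop face at x +22, top z 26.
- home (a point): On the press's screw axis, on the channel floor (z 12 of the press): where the carrier's origin is when it is fully home against the back stop.
- crossbar (a point): Middle of the top of the press's crossbar, z 86 of the press. Crossbar 26 (x) x 108 (y) x 14 high, on two posts 20 x 16 at y +-46; the screw goes through it, in a brass boss 26 across that stands 4 higher.
- stem: Rising stem of the press; carries the knob above the crossbar and the sprung rubber foot (disc 24 across) below. Origin: on the screw axis at the knob's underside, z 112 of the press when the knob reads 0; sinks 6 mm per rad of clockwise turn. The stem does not turn. The foot's underside is 47 to 57 mm below the origin, different each time, not measured: feel the touch. It stays where left.
- knob_top (a point): Centre of the knob's flat top, 22 above the stem's origin. The knob is round, black, fluted, 42 across, 22 high; it sinks with the stem as it turns, so a grasp must sink too. A grip of 20 N turns it without slipping.
- knob (a joint): Knob turn in rad, 0 to 4, clockwise from above positive (foot goes down); starts at 0.1 to 0.5, first touch at 1.15 to 2.85. Friction is about 0.17 N m either way (at rest the reading keeps some of it); each N on the cap adds 0.006 N m anticlockwise on the tool: watch the change from free turning. The foot's force grows 50 to 65 N per rad; cap wants 6 to 25 N, cracks above 35 N.
- rack: Bystander: white rack 100 x 50 mm of small capped tubes, 78 high, loose. Origin under its centre.
- gel: Bystander: clear bottle of hand gel, 60 across, 150 high, loose. Origin under its centre.
- scanner: Bystander: barcode scanner on a round 90 mm stand, about 190 high, loose. Origin under the stand.
- mouse: Bystander: black computer mouse, 100 x 58 x 32 mm, loose, on a round blue mat. Origin under its centre.
There are look-alikes about, which are no part of the job. What is shaped like the press but brown or turquoise is not meant.

How it is judged:
By the outcome, as a careful person would: the job done as asked, in the order asked, and still so for the second after the job is handed in, with the robot touching nothing.
It also fails if it takes over 72 s, if anything falls off the work surface, if the arm or the gripper's body presses on something with over 40 N, if the wrist force passes 120 N, or if a joint passes its speed limit or range.

## Working session

There is one attempt and no reset: what is moved stays moved. The work goes in short steps, Python scripts to look and compute and a shell command to move; the robot and the scene stay as the last step left them, time stands still between calls to the robot, and variables do not carry over. Pictures are saved under pics/ and viewed, at most 10 in all, crops included, and the job is handed in when it is done.

```bash
mkdir -p pics
cat > h.py <<'E'
import numpy as np, cv2
from workcell import get_obs, cams, ticket, boxes_of, ctrl
def px2w(cam,uv,d):
    c=cams.get_calibration(cam);K=np.array(c["mtx"]);R=np.array(c["R"]);t=np.array(c["t"]).ravel()
    p=np.linalg.inv(K)@np.array([uv[0],uv[1],1.])*d
    return R.T@(p-t)
def cloud(cam,depth):
    c=cams.get_calibration(cam);K=np.array(c["mtx"]);R=np.array(c["R"]);t=np.array(c["t"]).ravel()
    v,u=np.mgrid[:400,:640]
    P=np.stack([(u-K[0,2])/K[0,0]*depth,(v-K[1,2])/K[1,1]*depth,depth],-1)
    W=(P-t)@R; W[depth<=0]=np.nan
    return W
def w2px(cam,X):
    c=cams.get_calibration(cam);p=np.array(c["mtx"])@(np.array(c["R"])@np.array(X)+np.array(c["t"]).ravel())
    return p[:2]/p[2]
E
python3 - <<'E'
from h import *
for c in("top","side"):
    im,d=cams.get_image(c); cv2.imwrite(f"pics/{c}0.png",im[:,:,::-1]); np.save(f"pics/{c}0.npy",d)
    W=cloud(c,d)
    for n in("carrier","tab","press","crossbar","knob_top","home","rack","gel","scanner","mouse"):
        for b in boxes_of(c,n)[:4]:
            u=b["centre"];i=W[int(round(u[1])),int(round(u[0]))]
            print(c,n,round(b["score"],2),np.round(u),np.round(i))
o=get_obs();print(o["t"],o["ee_pos"],o["orientation"],o["ft_force"],o["width"],ctrl.tcp_to_grasp)
E
```

```text
top carrier 0.63 [173. 204.] [581. 330.   9.]
top carrier 0.39 [468. 228.] [ 531. -363.  176.]
top tab 0.63 [172. 205.] [578. 330.  16.]
top press 0.95 [392. 314.] [ 338. -207.  132.]
top press 0.69 [355. 108.] [ 842. -132.   12.]
top press 0.6 [379. 211.] [ 573. -197.   11.]
top crossbar 0.8 [353. 110.] [ 836. -127.   13.]
top crossbar 0.79 [379. 213.] [ 568. -197.   13.]
top knob_top 0.82 [396. 307.] [ 353. -216.  130.]
top knob_top 0.81 [355.  79.] [ 872. -119.  136.]
top knob_top 0.67 [384. 195.] [ 603. -188.  132.]
top knob_top 0.17 [379. 210.] [ 575. -197.   12.]
top home 0.95 [352. 108.] [ 842. -125.   11.]
top home 0.66 [378. 212.] [ 570. -195.   10.]
top home 0.6 [390. 318.] [ 304. -226.    9.]
top rack 0.74 [243. 232.] [513. 144.  45.]
top rack 0.6 [453. 168.] [ 685. -383.   31.]
top gel 0.89 [259. 137.] [738. 104. 103.]
top scanner 0.63 [465. 227.] [ 533. -360.  167.]
top mouse 0.65 [456. 167.] [ 688. -391.   30.]
side carrier 0.7 [254. 336.] [585. 324.  15.]
side tab 0.82 [256. 339.] [579. 327.  12.]
side press 0.93 [261. 183.] [ 863. -124.   15.]
side press 0.74 [358. 20
[... 265 characters left out ...]
2.  137.]
side knob_top 0.51 [355. 163.] [ 597. -174.  132.]
side knob_top 0.46 [254. 148.] [ 865. -110.  136.]
side home 0.87 [360. 201.] [ 573. -165.   24.]
side home 0.87 [456. 220.] [ 324. -220.   12.]
side home 0.77 [264. 183.] [ 857. -130.   13.]
side rack 0.65 [330. 282.] [499. 165.  59.]
side gel 0.61 [236. 230.] [742. 151.  94.]
side gel 0.61 [255. 336.] [584. 322.  13.]
side scanner 0.77 [399. 140.] [ 546. -372.  114.]
side scanner 0.61 [358. 199.] [ 583. -174.   21.]
side mouse 0.58 [353. 151.] [ 691. -381.   33.]
1.1 [ 187.59553624 -596.16426201  222.67399743] [3.10516141e+00 4.76954249e-01 2.15288988e-05] [-0.21922624  0.22077125 -0.81383985] 87.47520142657437 18.700000000000003
```

View pics/top0.png

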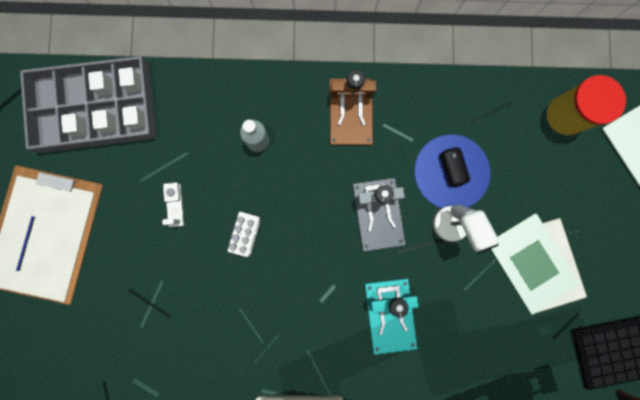

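View pics/side0.png

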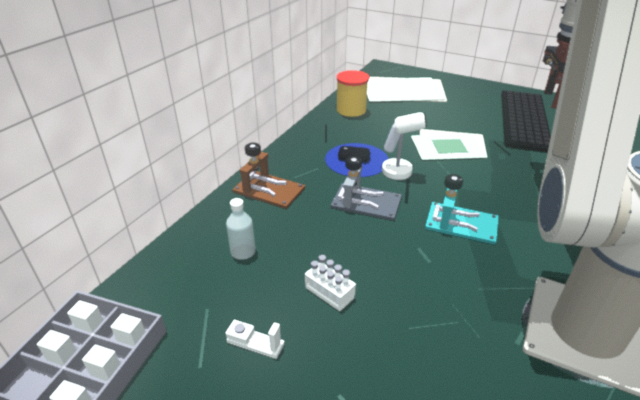

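Top: carrier at about (172,205), with its cap at (171,192) and tab at (172,222). The grey press (the real one) has its knob at (385,194) and mouth towards the robot. Brown and turquoise presses are decoys. I'll fit box models to the point clouds next.

```bash
cat >> h.py <<'E'
from scipy.optimize import least_squares
def box(x0,x1,y0,y1,z0,z1): return np.array([[x0,y0,z0],[x1,y1,z1]],float)
CAR=[box(-85,22,-18,18,0,12),box(-22,22,-17,17,0,30),box(-10,10,-10,10,30,36),box(-81,-69,-13,13,0,66)]
PRE=[box(-130,45,-55,55,0,12),box(-55,26,19.2,27.2,12,22),box(-55,26,-27.2,-19.2,12,22),box(-13,13,-54,54,72,86),
 box(-10,10,38,54,12,86),box(-10,10,-54,-38,12,86)]
def sdf(P,B):
    out=np.full(len(P),1e9)
    for b in B:
        q=np.abs(P-b.mean(0))-(b[1]-b[0])/2
        out=np.minimum(out,np.linalg.norm(np.maximum(q,0),axis=1)+np.minimum(q.max(1),0))
    return out
def fit(P,B,p0,dz=True):
    def loc(p):
        c,s=np.cos(p[2]),np.sin(p[2]);d=P-[p[0],p[1],p[3]]
        return np.stack([d[:,0]*c+d[:,1]*s,-d[:,0]*s+d[:,1]*c,d[:,2]],1)
    r=least_squares(lambda p:sdf(loc(p),B),[*p0,0],loss="soft_l1",f_scale=1.5,x_scale=[1,1,.02,1])
    return r.x,np.median(np.abs(sdf(loc(r.x),B)))
E
python3 - <<'E'
from h import *
np.set_printoptions(suppress=True,precision=3)
for n,B,c,r,p0,zmin in(("car",CAR,(575,328),80,(600,330,0),5),("pre",PRE,(575,-195),125,(600,-188,.1),7)):
    A=[]
    for cam in("top","side"):
        W=cloud(cam,np.load(f"pics/{cam}0.npy")).reshape(-1,3)
        P=W[(np.hypot(W[:,0]-c[0],W[:,1]-c[1])<r)&(W[:,2]>zmin)&(W[:,2]<95)]
        A.append(P); print(n,cam,len(P),*fit(P,B,p0))
    print(n,"both",*fit(np.vstack(A),B,p0))
    if n=="pre":
      for cam in("top","side"):
        W=cloud(cam,np.load(f"pics/{cam}0.npy")).reshape(-1,3)
        K=W[(np.hypot(W[:,0]-602,W[:,1]+188)<40)&(W[:,2]>112)];T=K[K[:,2]>np.percentile(K[:,2],70)-3]
        print("knob",cam,len(K),np.median(K,0),(np.nanmax(T,0)+np.nanmin(T,0))/2,np.percentile(K[:,2],[10,50,90]))
E
```

```text
car top 703 [610.567 331.529   0.123  -0.497] 0.9303389142131806
car side 1295 [611.091 333.014   0.121   1.652] 0.631889728525934
car both [611.054 332.749   0.122   0.994] 0.8496518243536464
pre top 2653 [ 607.329 -189.961    0.149   -0.477] 1.2074700506109117
pre side 1842 [ 607.852 -187.529    0.161    1.899] 1.1129546629919052
pre both [ 607.71  -187.969    0.158    0.379] 1.4014481872460962
knob top 284 [ 605.863 -188.247  129.988] [ 608.05  -188.342  131.596] [126.96  129.988 132.431]
knob side 205 [ 604.623 -177.343  130.814] [ 607.284 -186.187  132.474] [116.744 130.814 133.603]
```

```bash
python3 -m creep '[0.04,0.10,0,-0.02,0.06,0.16,0,-0.04,0.075,0.20,0,-0.05,0.09,0.24,0,-0.07,0.105,0.28,0,-0.08,0.12,0.32,0,-0.1,0.135,0.36,0,-0.11,0.15,0.40,0,-0.13,0.15,0.40,0,-0.13]' 0.6; python3 -m creep '[0.015,0.04,0,-0.01,0.03,0.08,0,-0.02,0.045,0.12,0,-0.03,0.06,0.16,0,-0.04,0.075,0.20,0,-0.05,0.09,0.24,0,-0.05,0.105,0.28,0,-0.05,0.12,0.32,0,-0.053,0.135,0.36,0,-0.053,0.15,0.395,0,-0.053]'
```

```text
t: 1.85
ee_pos: [319.5, -243.3, 223.0]
orientation: [3.129, 0.272, 0.001]
ft_force: [1.4, 0.3, 0.3]
width: 52.6
grasp_force: 0.0
t: 2.68
ee_pos: [467.2, 146.9, 222.9]
orientation: [-3.136, -0.192, -0.001]
ft_force: [0.5, 0.1, 0.5]
width: 52.9
grasp_force: 0.0
```

```bash
python3 -m creep '[0.01,0.025,0,0,0.025,0.06,0,0,0.04,0.1,0,0,0.055,0.14,0,0,0.065,0.165,0,0,0.065,0.165,0,0,0.065,0.165,0,0,0.065,0.165,0,0]'
python3 - <<'E'
from h import *
np.set_printoptions(suppress=True,precision=3)
o=get_obs();print(o["ee_pos"],o["qpos"],o["orientation"])
E
```

```text
t: 3.35
ee_pos: [531.3, 308.8, 222.2]
orientation: [3.135, 0.192, -0.002]
ft_force: [-0.0, 0.5, 0.1]
width: 52.7
grasp_force: 0.0
[531.317 308.761 222.207] [ 0.507  0.409  1.653 -0.     1.081  1.956] [ 3.135  0.192 -0.002]
```

```bash
python3 -m creep '[0.0053,0.0146,0,0,0.0053,0.0146,-0.04,0,0.0053,0.0146,-0.08,0,0.0053,0.0146,-0.11,0,0.0053,0.0146,-0.135,0,0.0053,0.0146,-0.155,0,0.0053,0.0146,-0.17,0,0.0053,0.0146,-0.182,0,0.0053,0.0146,-0.19,0,0.0053,0.0146,-0.19,0]'; python3 -m creep '[0,0,0,0]'
```

```text
t: 4.18
ee_pos: [536.5, 322.8, 31.6]
orientation: [3.135, 0.19, -0.003]
ft_force: [-0.4, 0.3, -0.1]
width: 52.6
grasp_force: 0.0
t: 4.27
ee_pos: [537.5, 323.7, 33.1]
orientation: [-3.136, -0.19, -0.0]
ft_force: [0.7, 0.3, 0.7]
width: 53.0
grasp_force: 0.0
```

Run:
```python
from h import *
im,d=cams.get_image("side"); cv2.imwrite("pics/s1.png",cv2.resize(im[240:400,160:360,::-1],(800,640))[:600])
```

```text
(no output)
```

View pics/s1.png

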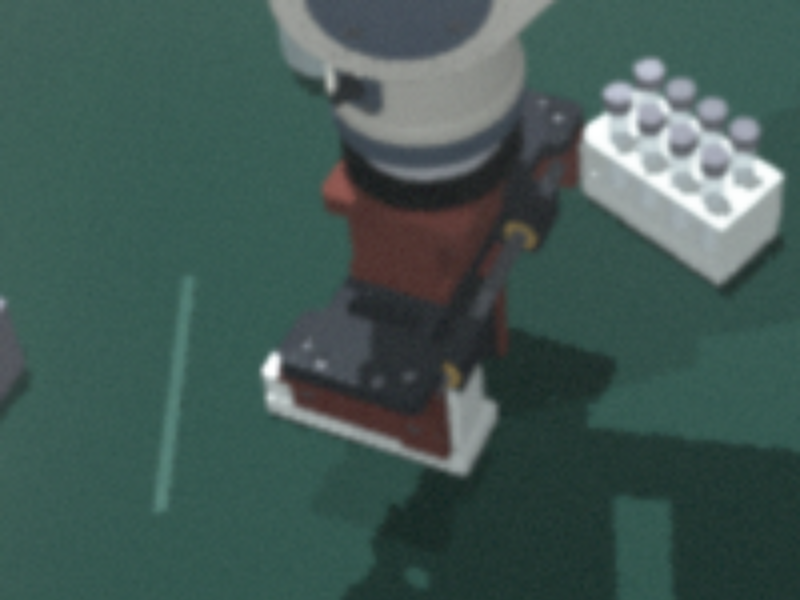

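The side view shows the fingers straddling the tab (crop about 470,390), clear of everything. Closing and lifting.

```bash
python3 -m creep '[0,0,0,0,0,0,0,0,0,0,0,0,0,0,0,0,0,0,0,0,0,0,0,0]' 0; python3 -m creep '[0,0,0.006,0,0,0,0.02,0,0,0,0.04,0,0,0,0.065,0,0,0,0.09,0,0,0,0.12,0,0,0,0.14,0,0,0,0.15,0,0,0,0.15,0]'
```

```text
t: 4.82
ee_pos: [537.5, 324.2, 33.1]
orientation: [-3.136, -0.191, -0.001]
ft_force: [-1.1, -1.4, 3.5]
width: 26.0
grasp_force: 30.0
t: 5.57
ee_pos: [538.6, 324.9, 186.0]
orientation: [-3.133, -0.191, -0.007]
ft_force: [-0.4, -0.6, -1.4]
width: 25.9
grasp_force: 30.0
```

```bash
python3 -m creep '[-0.002,-0.01,0,0,-0.005,-0.03,0,0,-0.01,-0.06,0,0,-0.016,-0.09,0,0,-0.022,-0.125,0,0.01,-0.028,-0.16,0,0.02,-0.034,-0.195,0,0.03,-0.04,-0.23,0,0.033,-0.046,-0.265,0,0.033,-0.052,-0.3,0,0.033]'; python3 -m creep '[-0.006,-0.035,0,0,-0.012,-0.07,0,0,-0.018,-0.105,0,0,-0.024,-0.14,0,0,-0.03,-0.17,0,0,-0.036,-0.2,0,0,-0.04,-0.22,0,0,-0.043,-0.235,0,0,-0.043,-0.239,0,0,-0.043,-0.239,0,0]';  python3 -m creep '[0,0,0,0,0,0,0,0,0,0,0,0]'
python3 - <<'E'
from h import *
np.set_printoptions(suppress=True,precision=4)
o=get_obs();print(o["ee_pos"],o["qpos"],o["orientation"])
im,d=cams.get_image("side"); cv2.imwrite("pics/s2.png",im[:,:,::-1]);np.save("pics/s2.npy",d)
im,d=cams.get_image("top"); cv2.imwrite("pics/t2.png",im[:,:,::-1]);np.save("pics/t2.npy",d)
# carrier fit from side, hanging
th=2*np.arctan2(o["orientation"][1],o["orientation"][0]);e=o["ee_pos"];th=(th+np.pi)%(2*np.pi)-np.pi
W=cloud("side",d if 0 else np.load("pics/s2.npy")).reshape(-1,3)
P=W[(W[:,0]>e[0]+25)&(W[:,0]<e[0]+115)&(abs(W[:,1]-e[1]-8)<40)&(W[:,2]>e[2]-45)&(W[:,2]<e[2]+12)]
Q=P-[0,0,e[2]-33]
print(th,len(P),fit(Q,CAR[:3],(e[0]+74,e[1]+11,th)))
E
```

```text
t: 6.4
ee_pos: [482.8, 22.1, 180.9]
orientation: [-3.132, -0.243, 0.006]
ft_force: [0.8, -0.7, -1.8]
width: 26.1
grasp_force: 30.0
t: 7.23
ee_pos: [440.9, -215.4, 181.3]
orientation: [-3.131, -0.239, 0.004]
ft_force: [0.6, 0.1, -2.3]
width: 25.9
grasp_force: 30.0
t: 7.48
ee_pos: [442.2, -213.9, 182.4]
orientation: [-3.132, -0.245, 0.001]
ft_force: [-0.4, 0.0, -0.3]
width: 26.2
grasp_force: 30.0
[ 442.2234 -213.8656  182.3629] [-0.4747  0.2848  1.9528  0.0001  0.9048  0.9399] [-3.1315 -0.2449  0.001 ]
0.15606673260701598 427 (array([ 515.7816, -202.2722,    0.1486,    1.4511]), np.float64(0.9097770511112593))
```

View pics/s2.png

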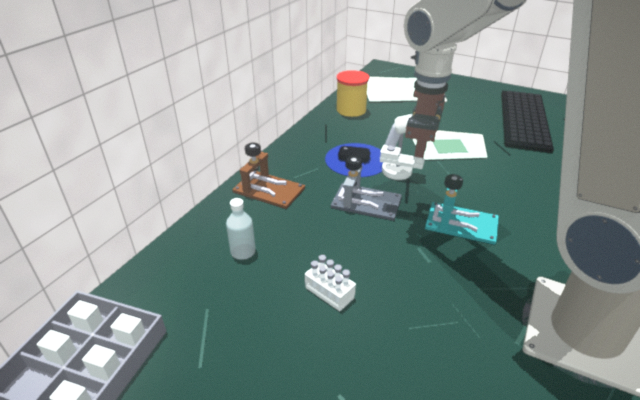

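Side view: the carrier hangs level at about (400,160), just short of the grey press's mouth. The fit puts it laterally within 0.5 mm of the channel line with 93 mm to go. Descending.

```bash
python3 -m creep '[0,0,-0.01,0,0,0,-0.03,0,0,0,-0.055,0,0,0,-0.08,0,0,0,-0.1,0,0,0,-0.115,0,0,0,-0.125,0,0,0,-0.132,0,0,0,-0.135,0,0,0,-0.135,0]'; python3 -m creep '[0,0,0,0,0,0,0,0]'
python3 - <<'E'
from h import *
np.set_printoptions(suppress=True,precision=4)
o=get_obs();print(o["ee_pos"],o["ft_force"],o["moment"])
im,d=cams.get_image("side"); cv2.imwrite("pics/s3.png",cv2.resize(im[130:230,310:450,::-1],(800,571)));e=o["ee_pos"]
W=cloud("side",d).reshape(-1,3)
P=W[(W[:,0]>e[0]+25)&(W[:,0]<e[0]+90)&(abs(W[:,1]-e[1]-8)<30)&(W[:,2]>22)&(W[:,2]<55)]
print(len(P),fit(P-[0,0,e[2]-33],CAR[:3],(e[0]+74,e[1]+11,.155)))
E
```

```text
t: 8.42
ee_pos: [442.3, -214.8, 47.3]
orientation: [-3.132, -0.243, 0.001]
ft_force: [-0.1, -0.3, -1.5]
width: 25.9
grasp_force: 30.0
t: 8.58
ee_pos: [442.9, -215.2, 48.4]
orientation: [3.131, 0.243, 0.002]
ft_force: [-0.5, 0.7, -1.3]
width: 25.7
grasp_force: 30.0
[ 442.9124 -215.1688   48.4208] [-0.5493  0.7078 -1.333 ] [0.0223 0.0856 0.0568]
332 (array([ 517.0392, -203.0091,    0.1735,    1.645 ]), np.float64(1.0477604783764844))
```

View pics/s3.png

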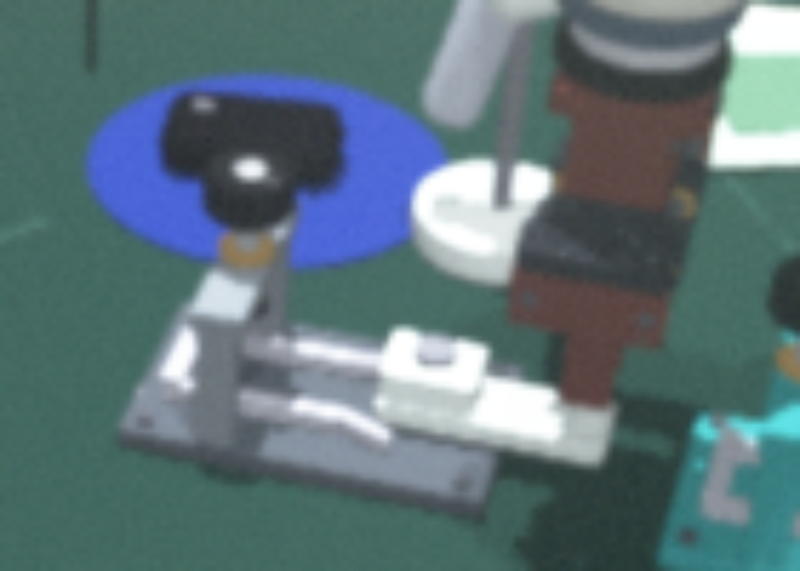

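Carrier block at (435,370) sits between the lead-ins, aligned. Sliding in.

```bash
python3 -m creep '[0.0,0.0,-0.002,0,0.005,0.0008,-0.002,0,0.01,0.0016,-0.002,0,0.015,0.0024,-0.002,0,0.02,0.0031,-0.002,0,0.025,0.0039,-0.002,0,0.03,0.0047,-0.002,0,0.035,0.0055,-0.002,0,0.04,0.0063,-0.002,0]'
```

```text
t: 9.38
ee_pos: [482.9, -208.4, 45.6]
orientation: [-3.132, -0.243, 0.0]
ft_force: [0.0, 0.1, -1.8]
width: 26.0
grasp_force: 30.0
```

```bash
python3 -m creep '[0.005,0.0008,0,0,0.01,0.0016,0,0,0.015,0.0024,0,0,0.02,0.0031,0,0,0.025,0.0039,0,0,0.03,0.0047,0,0,0.035,0.0055,0,0,0.038,0.006,0,0,0.04,0.0063,0,0]'
```

```text
t: 10.13
ee_pos: [522.8, -202.2, 45.7]
orientation: [3.132, 0.243, 0.0]
ft_force: [-0.6, -1.0, -1.5]
width: 25.7
grasp_force: 30.0
```

```bash
python3 -m creep '[0.002,0.0003,-0.001,0,0.004,0.0006,-0.001,0,0.006,0.0009,-0.001,0,0.008,0.0013,-0.001,0,0.008,0.0013,-0.001,0]';python3 -m creep '[0.0015,0.0002,0,0,0.0015,0.0002,0,0]';python3 -m creep '[0.0015,0.0002,0,0,0.0015,0.0002,0,0]'
```

```text
t: 10.55
ee_pos: [530.2, -201.1, 45.1]
orientation: [3.132, 0.243, -0.0]
ft_force: [-2.5, 0.3, 5.4]
width: 25.9
grasp_force: 30.0
t: 10.72
ee_pos: [531.4, -200.9, 45.1]
orientation: [-3.132, -0.243, 0.001]
ft_force: [-3.8, 1.1, 6.7]
width: 25.7
grasp_force: 30.0
t: 10.88
ee_pos: [532.8, -200.7, 45.1]
orientation: [-3.132, -0.243, 0.001]
ft_force: [-4.5, 0.1, 7.2]
width: 26.0
grasp_force: 30.0
```

```bash
python3 -m creep '[0.001,0.0002,0.0005,0,0.001,0.0002,0.0005,0]';for i in 1 2; do python3 -m creep '[0.001,0.0002,0,0,0.001,0.0002,0,0]';done
```

```text
t: 11.05
ee_pos: [534.2, -200.4, 45.2]
orientation: [-3.132, -0.243, 0.0]
ft_force: [-0.9, 1.3, -1.7]
width: 25.6
grasp_force: 30.0
t: 11.22
ee_pos: [534.3, -200.3, 45.1]
orientation: [-3.132, -0.243, 0.003]
ft_force: [-6.2, -1.4, 4.6]
width: 26.2
grasp_force: 30.0
t: 11.38
ee_pos: [534.3, -200.2, 45.2]
orientation: [-3.132, -0.243, 0.006]
ft_force: [-9.8, -3.8, 7.6]
width: 25.8
grasp_force: 30.0
```

```bash
python3 -m creep '[0.001,0.0002,0,0,0.001,0.0002,0,0]';python3 -m creep '[-0.001,-0.0002,0,0,-0.001,-0.0002,0,0]'
python3 - <<'E'
from h import *
o=get_obs();print(o["ee_pos"])
im,d=cams.get_image("side"); cv2.imwrite("pics/s4.png",cv2.resize(im[130:230,310:450,::-1],(800,571)))
E
```

```text
t: 11.55
ee_pos: [534.4, -200.1, 45.1]
orientation: [-3.131, -0.244, 0.009]
ft_force: [-13.1, -5.0, 9.4]
width: 25.7
grasp_force: 30.0
t: 11.72
ee_pos: [534.3, -200.2, 45.0]
orientation: [-3.132, -0.243, 0.005]
ft_force: [-9.0, -2.2, 6.6]
width: 25.6
grasp_force: 30.0
[ 534.34109631 -200.23726645   45.03958654]
```

View pics/s4.png

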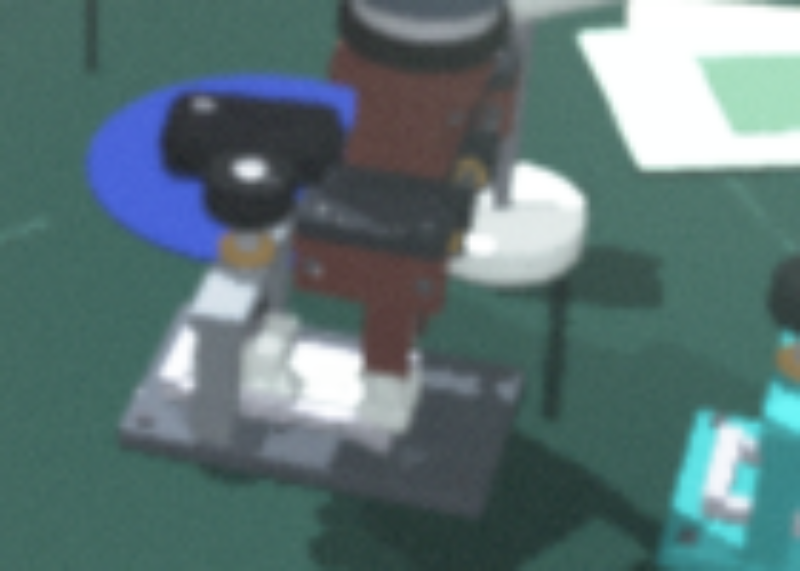

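The carrier sits with its block under the crossbar (265,370). The TCP is 74 mm from the screw axis with the reaction force rising at the stop, so it is home. Relax, release, lift.

```bash
python3 -m creep '[-0.001,-0.0002,0.001,0,-0.001,-0.0002,0.001,0]'; python3 -m creep '[0,0,0,0,0,0,0,0,0,0,0,0,0,0,0,0]' 0.6;  python3 -m creep '[0,0,0.005,0,0,0,0.015,0,0,0,0.035,0,0,0,0.06,0,0,0,0.09,0,0,0,0.115,0,0,0,0.13,0,0,0,0.135,0,0,0,0.135,0]' 0.7
python3 - <<'E'
from h import *
np.set_printoptions(suppress=True,precision=4)
o=get_obs();print(o["ee_pos"],o["qpos"])
A=[]
for cam in("side","top"):
    im,d=cams.get_image(cam);cv2.imwrite(f"pics/{cam}5.png",im[:,:,::-1])
    W=cloud(cam,d).reshape(-1,3)
    L=(W-[607.7,-188.3,0]); c,s=np.cos(.157),np.sin(.157); x=L[:,0]*c+L[:,1]*s; y=-L[:,0]*s+L[:,1]*c
    T=(abs(x+75)<14)&(abs(y)<18)&(L[:,2]>62)&(L[:,2]<84)
    print(cam,T.sum(),"tab x rel press",np.percentile(x[T],[5,50,95]),np.median(y[T]),np.percentile(L[T,2],95) if T.any() else 0)
E
```

```text
t: 11.93
ee_pos: [534.4, -200.2, 45.9]
orientation: [-3.132, -0.243, 0.003]
ft_force: [-4.2, -2.2, 0.6]
width: 25.9
grasp_force: 30.0
t: 12.27
ee_pos: [536.1, -200.3, 46.4]
orientation: [3.132, 0.243, 0.002]
ft_force: [-0.1, -0.0, -0.1]
width: 49.1
grasp_force: 0.0
t: 13.02
ee_pos: [536.3, -200.6, 183.3]
orientation: [3.131, 0.243, 0.005]
ft_force: [-0.6, 0.0, -0.7]
width: 61.1
grasp_force: 0.0
[ 536.2942 -200.5592  183.2942] [-0.3787  0.3943  1.7809  0.      0.9625  1.0373]
side 57 tab x rel press [-80.7969 -76.0089 -69.9044] 8.154359955413135 81.24526582180142Traceback (most recent call last):
  File "<stdin>", line 10, in <module>
    return _quantile_unchecked(
        a, q, axis, out, overwrite_input, method, keepdims, weights)
    return _ureduce(a,
                    func=_quantile_ureduce_func,
    ...<5 lines>...
                    overwrite_input=overwrite_input,
                    method=method)
    r = func(a, **kwargs)
    result = _quantile(arr,
                       quantiles=q,
    ...<2 lines>...
                       out=out,
                       weights=wgt)
    slices_having_nans = np.isnan(arr[-1, ...])
                                  ~~~^^^^^^^^^
IndexError: index -1 is out of bounds for axis 0 with size 0
```

Tab spans x -81..-70 of the press, so it is home. On to the knob, pre-turned by +2.2 rad so one grasp is enough.

```bash
python3 -m creep '[0.005,0.001,0,0.06,0.015,0.0025,0,0.16,0.025,0.004,0,0.28,0.035,0.006,0,0.4,0.045,0.008,0,0.52,0.055,0.0095,0,0.64,0.062,0.011,0,0.76,0.068,0.012,0,0.88,0.0717,0.0123,0,1.0,0.0717,0.0123,0,1.1]'; python3 -m creep '[0,0,0,0.12,0,0,0,0.24,0,0,0,0.36,0,0,0,0.48,0,0,0,0.6,0,0,0,0.72,0,0,0,0.84,0,0,0,0.96,0,0,0,1.08,0,0,0,1.1]';python3 -m creep '[0,0,0,0,0,0,0,0,0,0,0,0]'
python3 - <<'E'
from h import *
np.set_printoptions(suppress=True,precision=4)
o=get_obs();print(o["ee_pos"],o["qpos"],o["moment"])
E
```

```text
t: 13.95
ee_pos: [606.8, -187.4, 179.0]
orientation: [-2.536, -1.851, 0.003]
ft_force: [-0.7, -0.9, -0.2]
width: 61.3
grasp_force: 0.0
t: 14.78
ee_pos: [606.0, -187.6, 179.2]
orientation: [-1.196, -2.901, 0.0]
ft_force: [0.2, -0.4, 0.6]
width: 61.6
grasp_force: 0.0
t: 15.03
ee_pos: [606.8, -187.8, 180.6]
orientation: [-1.207, -2.899, 0.0]
ft_force: [-0.7, 0.1, 0.1]
width: 61.4
grasp_force: 0.0
[ 606.765  -187.8024  180.5558] [-0.3189  0.4859  1.6365  0.      1.0202 -1.1005] [-0.0363 -0.1506  0.0076]
```

```bash
python3 -m creep '[0.0012,-0.0005,-0.01,0,0.0012,-0.0005,-0.025,0,0.0012,-0.0005,-0.04,0,0.0012,-0.0005,-0.055,0,0.0012,-0.0005,-0.065,0,0.0012,-0.0005,-0.071,0,0.0012,-0.0005,-0.0725,0,0.0012,-0.0005,-0.0725,0,0.0012,-0.0005,-0.0725,0]'
python3 - <<'E'
from h import *
im,d=cams.get_image("side"); cv2.imwrite("pics/s6.png",cv2.resize(im[110:220,300:440,::-1],(760,597)))
E
```

```text
t: 15.78
ee_pos: [608.7, -188.5, 109.2]
orientation: [1.204, 2.901, 0.0]
ft_force: [0.6, 0.3, -0.0]
width: 61.4
grasp_force: 0.0
```

View pics/s6.png

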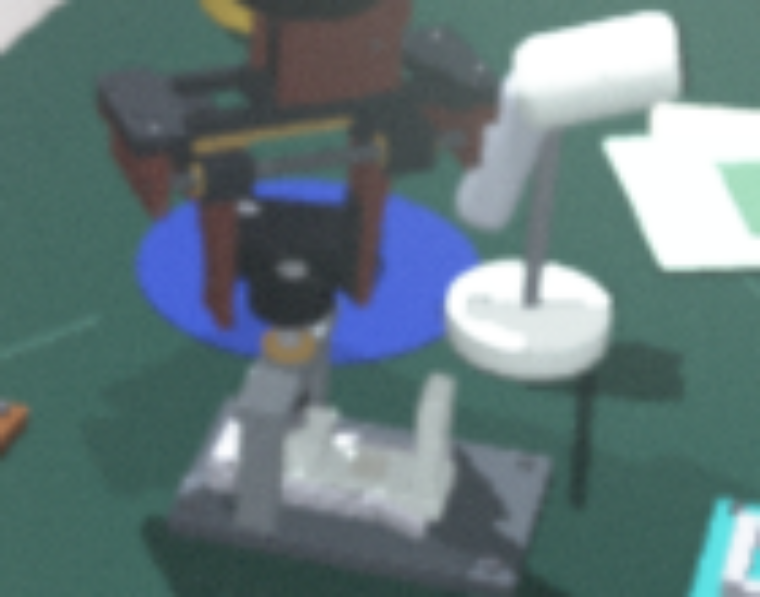

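Knob at (290,285) with the fingers astride and carrier seated below. I'll check the scanner clearance before turning.

```bash
python3 - <<'E'
from h import *
for cam in("top","side"):
    W=cloud(cam,np.load(f"pics/{cam}0.npy")).reshape(-1,3)
    r=np.hypot(W[:,0]-608,W[:,1]+188);S=W[(W[:,2]>130)&(r>35)&(W[:,1]<-240)&(W[:,1]>-450)&(W[:,0]>450)&(W[:,0]<700)]
    r=np.hypot(S[:,0]-608,S[:,1]+188);print(cam,len(S),r.min(),S[r.argmin()],S[:,2].max())
E
python3 -m creep '[0,0,0,0,0,0,0,0,0,0,0,0,0,0,0,0,0,0,0,0]' 0
python3 - <<'E'
from h import *
o=get_obs();print(o["ee_pos"],o["moment"],o["ft_force"])
E
```

```text
top 1127 174.42847887944112 [ 552.85194577 -353.48107553  160.72625635] 193.43143264421664
side 587 170.8933490394793 [ 549.97732472 -348.74173664  169.10131434] 193.30921742226693
t: 16.25
ee_pos: [607.7, -189.2, 109.1]
orientation: [-1.204, -2.901, 0.002]
ft_force: [-3.0, -3.5, 2.9]
width: 41.4
grasp_force: 30.0
[ 607.66337987 -189.23432629  109.11961989] [-0.60132691  0.45341164  0.05605393] [-2.98214198 -3.48768503  2.86430728]
```

```bash
cat > m.py <<'E'
from h import *
o=get_obs();a=o["orientation"];h=2*np.arctan2(a[1],a[0])
print("%.2f Mz %.3f F %s z %.1f head %.3f w %.1f g %.0f q6 %.2f"%(o["t"],o["moment"][2],np.round(o["ft_force"],1),o["ee_pos"][2],h%(2*np.pi),o["width"],o["grasp_force"],o["qpos"][5]))
E
python3 m.py
python3 -m creep '[0,0,-0.0003,-0.05,0,0,-0.0006,-0.1,0,0,-0.0009,-0.15]'>/dev/null; python3 m.py
python3 -m creep '[0,0,-0.0003,-0.05,0,0,-0.0006,-0.1,0,0,-0.0009,-0.15]'>/dev/null; python3 m.py
python3 -m creep '[0,0,-0.0003,-0.05,0,0,-0.0006,-0.1]'>/dev/null; python3 m.py
python3 -m creep '[0,0,-0.0003,-0.05,0,0,-0.0006,-0.1]'>/dev/null; python3 m.py
```

```text
16.25 Mz 0.056 F [-3.  -3.5  2.9] z 109.1 head 2.355 w 41.4 g 30 q6 -1.10
16.50 Mz 0.167 F [-4.2 -5.1  5. ] z 108.2 head 2.203 w 41.2 g 30 q6 -0.95
16.75 Mz 0.102 F [-4.6 -4.8  5.7] z 107.3 head 2.053 w 41.4 g 30 q6 -0.80
16.92 Mz 0.149 F [-6.3 -5.2  5.7] z 106.7 head 1.953 w 41.5 g 30 q6 -0.70
17.08 Mz 0.151 F [-4.9 -5.3  5.1] z 106.1 head 1.853 w 41.1 g 30 q6 -0.60
```

```bash
for i in 1 2 3 4 5 6 7 8; do python3 -m creep '[0,0,-0.0003,-0.05]'>/dev/null; python3 m.py; done
```

```text
17.17 Mz 0.120 F [-6.2 -5.1  4.1] z 105.8 head 1.803 w 41.1 g 30 q6 -0.55
17.25 Mz 0.169 F [-5.9 -5.3  5.5] z 105.5 head 1.753 w 41.1 g 30 q6 -0.50
17.33 Mz 0.155 F [-7.  -5.4  5.1] z 105.2 head 1.703 w 41.1 g 30 q6 -0.45
17.42 Mz 0.127 F [-6.8 -4.6  5.6] z 104.9 head 1.653 w 41.4 g 30 q6 -0.40
17.50 Mz 0.119 F [-6.2 -6.7  6.1] z 104.6 head 1.603 w 41.2 g 30 q6 -0.35
17.58 Mz 0.136 F [-7.4 -5.8  6.2] z 104.3 head 1.553 w 41.3 g 30 q6 -0.30
17.67 Mz 0.144 F [-6.6 -5.2  6.4] z 104.0 head 1.503 w 41.5 g 30 q6 -0.25
17.75 Mz 0.110 F [-8.1 -5.5  5.6] z 103.7 head 1.453 w 41.5 g 30 q6 -0.20
```

```bash
for i in 1 2 3 4 5 6; do python3 -m creep '[0,0,-0.0003,-0.05]'>/dev/null; python3 m.py; done
```

```text
17.83 Mz 0.145 F [-8.1 -6.4  6.5] z 103.4 head 1.403 w 41.5 g 30 q6 -0.15
17.92 Mz 0.130 F [-8.2 -5.3  6.7] z 103.1 head 1.353 w 41.5 g 30 q6 -0.10
18.00 Mz 0.116 F [-7.6 -5.   6. ] z 102.8 head 1.303 w 41.2 g 30 q6 -0.05
18.08 Mz 0.104 F [-8.6 -5.9  7.6] z 102.5 head 1.253 w 41.3 g 30 q6 -0.00
18.17 Mz 0.150 F [-9.  -5.9  7.4] z 102.2 head 1.203 w 41.3 g 30 q6 0.05
18.25 Mz 0.219 F [-9.3 -5.8  8.1] z 101.9 head 1.153 w 41.7 g 30 q6 0.10
```

```bash
for i in 1 2 3 4; do python3 -m creep '[0,0,-0.00015,-0.025]'>/dev/null; python3 m.py; done
```

```text
18.33 Mz 0.202 F [-9.7 -3.8  8.5] z 101.8 head 1.128 w 41.2 g 30 q6 0.12
18.42 Mz 0.205 F [-9.5 -4.3  7.9] z 101.6 head 1.104 w 41.3 g 30 q6 0.15
18.50 Mz 0.250 F [-9.9 -5.6  8.1] z 101.5 head 1.079 w 41.4 g 30 q6 0.17
18.58 Mz 0.160 F [-9.1 -5.5  8.5] z 101.3 head 1.054 w 41.4 g 30 q6 0.20
```

```bash
for i in 1 2 3 4 5; do python3 -m creep '[0,0,-0.00006,-0.01]'>/dev/null; python3 m.py; done
```

```text
18.67 Mz 0.172 F [-9.1 -4.9  8. ] z 101.3 head 1.044 w 41.2 g 30 q6 0.21
18.75 Mz 0.180 F [-9.6 -4.4  9.2] z 101.2 head 1.035 w 41.5 g 30 q6 0.22
18.83 Mz 0.202 F [-8.3 -4.9  8.4] z 101.2 head 1.025 w 41.7 g 30 q6 0.23
18.92 Mz 0.233 F [-9.7 -5.1  7.7] z 101.1 head 1.015 w 41.4 g 30 q6 0.24
19.00 Mz 0.231 F [-10.2  -5.    8.2] z 101.1 head 1.005 w 41.3 g 30 q6 0.25
```

```bash
for i in 1 2 3 4 5 6; do python3 -m creep '[0,0,-0.00005,-0.008]'>/dev/null; python3 m.py; done
```

```text
19.08 Mz 0.203 F [-9.7 -3.7  8.7] z 101.0 head 0.997 w 41.7 g 30 q6 0.26
19.17 Mz 0.219 F [-10.6  -5.1   8.1] z 101.0 head 0.989 w 41.6 g 30 q6 0.26
19.25 Mz 0.226 F [-9.1 -4.8  9.1] z 100.9 head 0.981 w 41.2 g 30 q6 0.27
19.33 Mz 0.239 F [-9.4 -4.9  8.5] z 100.9 head 0.973 w 41.3 g 30 q6 0.28
19.42 Mz 0.174 F [-10.4  -4.2   9.4] z 100.8 head 0.965 w 41.4 g 30 q6 0.29
19.50 Mz 0.200 F [-9.2 -5.7  8.6] z 100.8 head 0.957 w 41.5 g 30 q6 0.29
```

Estimate is about 15 N, but the readings are noisy. I'll back off and re-approach at one constant speed to pin down the hinge point.

```bash
for i in $(seq 18); do python3 -m creep '[0,0,0.00018,0.03]'>/dev/null; python3 m.py|cut -c7-48; done; echo fwd; for i in $(seq 14); do python3 -m creep '[0,0,-0.00018,-0.03]'>/dev/null; python3 m.py|cut -c7-70; done
```

```text
Mz -0.152 F [-10.1  -5.6   7.9] z 100.9 he
Mz -0.141 F [-9.8 -4.5  8. ] z 101.1 head 
Mz -0.186 F [-9.1 -5.2  8.2] z 101.3 head 
Mz -0.151 F [-8.9 -4.7  7.4] z 101.4 head 
Mz -0.152 F [-9.5 -4.7  8.1] z 101.6 head 
Mz -0.190 F [-8.6 -6.   6.8] z 101.8 head 
Mz -0.197 F [-8.1 -6.1  6.1] z 102.0 head 
Mz -0.241 F [-8.6 -4.7  7.1] z 102.2 head 
Mz -0.228 F [-7.5 -5.4  7.4] z 102.3 head 
Mz -0.175 F [-8.9 -5.1  7.2] z 102.5 head 
Mz -0.219 F [-8.  -5.7  6.6] z 102.7 head 
Mz -0.152 F [-7.6 -5.2  6.3] z 102.8 head 
Mz -0.215 F [-7.3 -5.6  5.5] z 103.0 head 
Mz -0.203 F [-8.  -5.9  5.8] z 103.2 head 
Mz -0.188 F [-7.1 -6.1  6.6] z 103.4 head 
Mz -0.147 F [-8.1 -5.6  5.8] z 103.6 head 
Mz -0.242 F [-7.3 -5.5  5.5] z 103.7 head 
Mz -0.226 F [-6.5 -5.8  5.4] z 103.9 head 
fwd
Mz 0.089 F [-8.  -4.4  6.3] z 103.8 head 1.469 w 41.6 g 30 q6 -0
Mz 0.144 F [-7.8 -4.9  7.3] z 103.6 head 1.436 w 41.2 g 30 q6 -0
Mz 0.114 F [-8.  -5.2  7.3] z 103.4 head 1.406 w 41.6 g 30 q6 -0
Mz 0.110 F [-7.5 -5.1  6.6] z 103.2 head 1.376 w 41.7 g 30 q6 -0
Mz 0.183 F [-8.4 -4.8  7.2] z 103.1 head 1.346 w 41.4 g 30 q6 -0
Mz 0.124 F [-8.9 -5.1  6.2] z 102.9 head 1.316 w 41.3 g 30 q6 -0
Mz 0.082 F [-9.8 -4.7  7.2] z 102.7 head 1.286 w 41.3 g 30 q6 -0
Mz 0.172 F [-9.2 -6.4  5.8] z 102.5 head 1.256 w 41.5 g 30 q6 -0
Mz 0.135 F [-9.2 -5.1  7.6] z 102.4 head 1.226 w 41.4 g 30 q6 0.
Mz 0.183 F [-9.2 -5.4  7.7] z 102.1 head 1.196 w 41.4 g 30 q6 0.
Mz 0.195 F [-9.6 -5.7  7.7] z 102.0 head 1.166 w 41.7 g 30 q6 0.
Mz 0.186 F [-9.8 -4.5  8.4] z 101.8 head 1.136 w 41.5 g 30 q6 0.
Mz 0.209 F [-9.1 -4.5  8.2] z 101.6 head 1.106 w 41.4 g 30 q6 0.
Mz 0.217 F [-10.   -4.3   8.1] z 101.5 head 1.076 w 41.6 g 30 q6
```

Run:
```python
import numpy as np
from scipy.optimize import least_squares
f1=[(2.053,.102),(1.953,.149),(1.853,.151),(1.803,.12),(1.753,.169),(1.703,.155),(1.653,.127),(1.603,.119),(1.553,.136),(1.503,.144),(1.453,.11),(1.403,.145),(1.353,.13),(1.303,.116),(1.253,.104),(1.203,.15),(1.153,.219),(1.128,.202),(1.104,.205),(1.079,.25),(1.054,.16),(1.044,.172),(1.035,.18),(1.025,.202),(1.015,.233),(1.005,.231),(.997,.203),(.989,.219),(.981,.226),(.973,.239),(.965,.174),(.957,.2)]
f2=list(zip(np.arange(1.436,1.07,-.03),[.144,.114,.11,.183,.124,.082,.172,.135,.183,.195,.186,.209,.217]))
b=list(zip(.957+.03*np.arange(1,19),[-.152,-.141,-.186,-.151,-.152,-.19,-.197,-.241,-.228,-.175,-.219,-.152,-.215,-.203,-.188,-.147,-.242,-.226]))
f=np.array(f1+f2);b=np.array(b)
def res(p,k=.345): 
    l=lambda h:k*np.maximum(0,p[0]-h)
    return np.r_[f[:,1]-p[1]-l(f[:,0]),b[:,1]-p[2]-l(b[:,0])]
for k in(.3,.345,.39):
  g=[(np.sum(least_squares(lambda q:res([h0,*q],k),[.13,-.2]).fun**2),h0) for h0 in np.arange(1.0,1.5,.02)]
  m=min(g);s2=m[0]/60;print(k,m,[round(h,2) for c,h in g if c<m[0]+4*s2])
```

```text
0.3 (np.float64(0.04832865644444442), np.float64(1.2600000000000002)) [np.float64(1.22), np.float64(1.24), np.float64(1.26), np.float64(1.28), np.float64(1.3)]
0.345 (np.float64(0.04984633587694443), np.float64(1.2400000000000002)) [np.float64(1.2), np.float64(1.22), np.float64(1.24), np.float64(1.26)]
0.39 (np.float64(0.05216195785777776), np.float64(1.2200000000000002)) [np.float64(1.18), np.float64(1.2), np.float64(1.22), np.float64(1.24)]
```

Touch is at heading 1.24 ± 0.04, so 15 N is at about 0.98. Turning the last 0.095 rad, then releasing.

```bash
python3 -m creep '[0,0,-0.0002,-0.03,0,0,-0.0004,-0.06,0,0,-0.0006,-0.095,0,0,-0.0006,-0.095]'>/dev/null; python3 m.py
python3 -m creep '[0,0,0,0,0,0,0,0,0,0,0,0,0,0,0,0]' 0.7; python3 m.py
python3 -m creep '[0,0,0.005,0,0,0,0.02,0,0,0,0.045,0,0,0,0.075,0,0,0,0.1,0,0,0,0.12,0,0,0,0.12,0,0,0,0.12,0]'
python3 -m creep '[-0.03,0,0.01,0,-0.06,0,0.02,0,-0.1,0,0.02,0,-0.14,0,0.02,0,-0.18,0,0.02,0,-0.2,0,0.02,0,-0.2,0,0.02,0]'
python3 - <<'E'
from h import *
np.set_printoptions(suppress=True,precision=3)
im,d=cams.get_image("side"); cv2.imwrite("pics/s7.png",cv2.resize(im[100:240,280:480,::-1],(800,560)))
W=cloud("side",d).reshape(-1,3)
L=(W-[607.7,-188.3,0]); c,s=np.cos(.157),np.sin(.157); x=L[:,0]*c+L[:,1]*s; y=-L[:,0]*s+L[:,1]*c
T=(abs(x+75)<14)&(abs(y)<18)&(L[:,2]>62)&(L[:,2]<84)
print(T.sum(),np.percentile(x[T],[5,50,95]))
K=(np.hypot(x,y)<19)&(L[:,2]>100);print("knob top",np.percentile(L[K,2],[50,90]))
E
```

```text
22.50 Mz 0.133 F [-9.5 -5.3  9.3] z 100.9 head 0.981 w 41.2 g 30 q6 0.27
t: 22.83
ee_pos: [608.5, -188.3, 100.5]
orientation: [2.77, 1.481, 0.001]
ft_force: [-0.3, 0.3, -0.2]
width: 60.7
grasp_force: 0.0
22.83 Mz -0.024 F [-0.3  0.3 -0.2] z 100.5 head 0.982 w 60.7 g 0 q6 0.27
t: 23.5
ee_pos: [608.9, -188.5, 221.7]
orientation: [2.769, 1.48, 0.003]
ft_force: [-1.2, 0.1, -0.6]
width: 61.4
grasp_force: 0.0
t: 24.08
ee_pos: [403.1, -187.2, 238.6]
orientation: [-2.768, -1.477, 0.006]
ft_force: [-0.2, 0.1, 0.3]
width: 61.5
grasp_force: 0.0
56 [-81.087 -75.722 -70.084]
knob top [124.372 126.028]
```

View pics/s7.png

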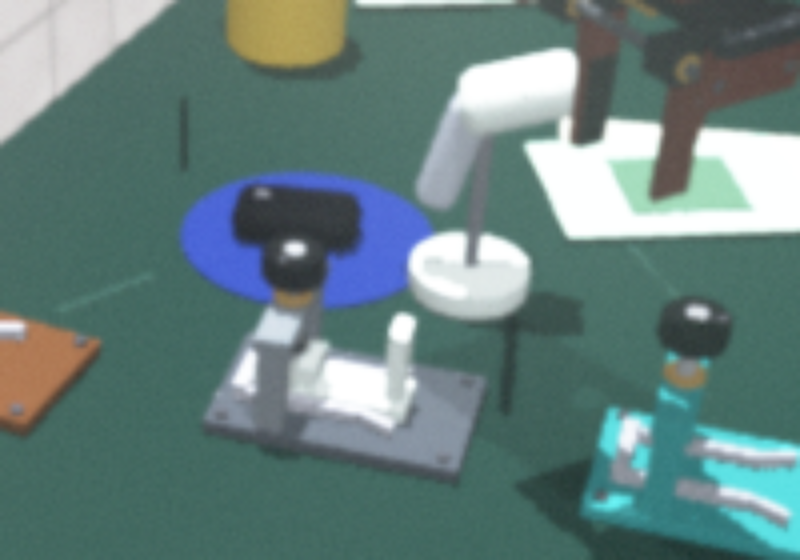

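The carrier sits home in the grey press, with its tab at (400,355). The knob at (295,262) has sunk about 7 mm, and everything else is untouched. Handing in.

```bash
python3 -c "
from workcell import ticket
print(ticket.close_job())"
```

```text
the job is handed in; nothing more can be done
None
```

Job handed in: the cartridge is home against the back stop of the grey press and clamped at an estimated 15 N (about 11 to 18 N, inferred from knob torque, not measured directly); the gripper is clear, nothing else was disturbed, and it took about 24 s.

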